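# Dial the batch preset on the workshop bench

## Robot

A 6-joint arm with a two-finger parallel gripper is mounted at the origin on the work surface. World frame = base frame: x ahead of the robot, y to its left, z up, the work surface at z = 0. Lengths are in mm, angles in rad, forces in N, time in s.
With the tool pointing down it reaches from about 275 to 750 mm from the base axis. Payload 10.2 kg.
Tool frame: the origin (TCP) lies between the finger pads; the fingertips stand 11 mm ahead of it and the grasp point (between the pads) lies 8 mm behind it (ctrl.nose_length is the distance from the TCP to the fingertips, in mm); x points along the fingers, y is the direction in which the jaws open and shut, and the axes are right-handed (so a half turn about x gives the same grasp; the last joint's range is limited). The gripper opens to 85 mm and grips with 20 to 120 N. Pads are 22 mm wide; open, the fingers measure 114 mm over their backs; the gripper's body (76 mm by 85 mm) begins 54 mm behind the grasp point. The pads swing forward as they close: fully open they stand 13 mm farther back than shut.
Start: joints at [1.05, 0.313, 1.498, -0, 1.331, -0.223], TCP at [154.057, 501.894, 242.294] pointing down, gripper open.
Joint ranges: [-2.94, 2.94], [-0.97, 2.17], [0.19, 2.56], [-1.23, 4.37], [0.02, 3.11], [-2.88, 2.88]. Speed limits (rad/s): [2.39, 2.39, 3.01, 3.14, 3.14, 3.14].

## Interface

Orientations are given as a unit quaternion [w, x, y, z].
In Python, from rig import ctrl, capture, ticket gives the robot as it stands.
- The arm moves only by the tool step_arm, never from a script. Its argument "commands" is a list of rows, each a list of 2 entries, a list of its own where there are three numbers: the shift along the world's x, y, z normalised to -1 to 1, where 1 is 0.04 m, then the turn about the world's z normalised to -1 to 1, where 1 is 180 degrees. A call has 1 to 5 rows; each row shifts and turns the commanded pose from where the row before left it; what a row does not reach is not made up. A row lasts 1/10 s, in which the tool goes at most 50 mm and 8.59 degrees, less where a joint would pass 70% of its speed; a pose out of reach is approached as far as the arm can. A call with a number of a shift or a turn outside -1 to 1 is refused whole. A call with a gripper value outside its range is refused whole. "gripper" is the closure, from -1 (fully open) to 1 (shut), so that 0 is half open, set as the call begins (left out, the last holds). The fingers move at their own pace and stop on an object; "force" is the grip in N (left out, the last holds). Time passes only in rows, so rows that do not move let the fingers close. It gives the time, the measured TCP pose, the force and the opening at its end, in the units of the state.
- ctrl.sense(): the state, without advancing time (a new reading comes with each control period).
- capture(name): name is "scene" or "top" or "wrist"; returns a dict with "image" (480x640x3 uint8, blue, green, red), "fov_y" (degrees; the focal length in pixels is half the picture's height over the tangent of half this angle, whatever the lens; pixels are square), "cx", "cy" (the principal point, pixels), "origin" and "orientation" of the camera in the world. Camera axes: x right, y down, z forward; pixel columns grow to the right and rows downward; lengths in mm; the calibration is good to about 2 mm. A picture is of the moment at which its call begins. There is no depth.
- ticket.finish_job(): hands the job in, once; it reports no verdict.
The state is a dict: "time_s": time; "joints": joint angles; "dq": joint speeds; "tau": joint torques, N m; "eef_pos": TCP position; "ee_rot": TCP orientation; "force": force on the tool from outside, world axes, zero at the start; "wrist_torque": the same for the moment, N m; "grip_width": opening from 0.0 (shut) to 1.0 (fully open).
Only numpy, scipy, OpenCV 4.12 (cv2) and the standard library are available. Lean on these libraries where they do the work, as an engineer would, in place of code of your own. Each camera call takes 0.05 s, during which the arm holds its last target.

## Task

Set the two-wheel thumbwheel bank on the workbench to code 3-2 for the next batch: turn its left wheel (seen from the robot) until its white thumb bar stands at the three-dot mark, and its right wheel until its bar stands at the two-dot mark. The dots run from one, nearest the robot, to four, farthest away; the box with just one wheel belongs to another machine.

Things in the scene. Friction and masses are not known exactly. Their poses are not given: they have to be found in the camera images.
- left_wheel (a joint): Turn of the bank's left wheel, rad, -0.66 to 0.66. 0: thumb bar straight up; positive: leaning away from the robot. Dot marks on the fixed scale drum at the wheel's left: one dot -0.576 (nearest the robot), two -0.192, three +0.192, four +0.576. Wanted: three dots, +0.192. Turns stiffly (about 2 N at the bar), no clicks, no spring, stays where left.
- right_wheel (a joint): Turn of the bank's right wheel, rad, -0.66 to 0.66. 0: thumb bar straight up; positive: leaning away from the robot. Dot marks on the fixed scale drum at the wheel's left: one dot -0.576 (nearest the robot), two -0.192, three +0.192, four +0.576. Wanted: two dots, -0.192. Turns stiffly (about 2 N at the bar), no clicks, no spring, stays where left.
- left_wheel_bar (a point): Centre of the left wheel's thumb bar: white round bar 14 mm thick, 24 mm long, lying along the axle, on a 7 mm black stem, 68 mm from the axle. The axle is level, 45 mm above the bench; black wheel and grey scale drum have radius 40 mm, width 24 mm. Moves with the wheel: z from axle to bar, y along the axle (robot's left), x the way it moves as the joint grows.
- right_wheel_bar (a point): The same for the right wheel, 60 mm to the right of the left one; same sizes and axes. The bank is a fixed grey box, 160 mm deep, 140 mm wide, 60 mm high, axles midway along its depth; it may be turned up to 17 degrees and stand on the robot's left or right. A similar narrower box with only one wheel stands on the other side and is not part of the job.
Mind the look-alikes: they are no part of the job. Leave any green or pink look-alike of the part that bears left_wheel alone.

How it is judged:
By the outcome, as a careful person would: the job done as asked, in the order asked, and still so for the second after the job is handed in, with the robot touching nothing.
It also fails if it takes over 38 s, if anything falls off the work surface, if the arm or the gripper's body presses on something with over 40 N, if the wrist force passes 120 N, or if a joint passes its speed limit or range.

## Working session

There is one attempt and no reset: what is moved stays moved. The work goes in short steps, Python scripts to look and compute and a tool call to move; the robot and the scene stay as the last step left them, time stands still between calls to the robot, and variables do not carry over. Pictures are saved under pics/ and viewed, and the job is handed in when it is done.

Besides the shell and the picture viewer there is one more tool, called after ">>>" as name(argument=value, ...) on one line, values as JSON. step_arm: Moves the arm, as the interface text tells. Its arguments: {"type":"object","properties":{"commands":{"type":"array","items":{"type":"array"}},"gripper":{"type":"number"},"force":{"type":"number"}},"required":["commands"]}

```bash
mkdir -p pics; ls; python3 - <<'E'
from rig import ctrl,capture
import cv2,pickle
s=ctrl.sense();print(s)
for n in("scene","top","wrist"):
    c=capture(n);cv2.imwrite(f"pics/{n}0.png",c["image"]);pickle.dump(c,open(f"pics/{n}0.pkl","wb"))
    print(n,{k:v for k,v in c.items() if k!="image"})
E
```

```text
pics
{'time_s': 0.0, 'joints': array([ 1.04958867e+00,  3.13473741e-01,  1.49845734e+00,  7.25381413e-06,
        1.33100978e+00, -2.23400935e-01]), 'dq': array([-7.46675596e-05,  5.55917331e-04, -7.07537547e-04,  1.27584908e-03,
        8.39327340e-04,  1.53046283e-03]), 'tau': array([ 1.48586336e-03, -4.12241006e+01, -2.59766972e+01,  2.08660617e-05,
        3.83553488e-03, -4.82806797e-06]), 'eef_pos': array([153.92965883, 501.66382932, 241.71529854]), 'ee_rot': array([ 0.69910623,  0.1044594 ,  0.69945766, -0.1053456 ]), 'force': array([ 0.96199417, -0.08879039, -0.1835269 ]), 'wrist_torque': array([ 0.05989264, -0.05765741,  0.00273497]), 'grip_width': 1.00065678126518}
scene {'fov_y': 52.004497747973815, 'cx': 322.82241309423307, 'cy': 241.65662915631336, 'origin': array([982.75413629,  68.80037679, 657.76122938]), 'orientation': array([-0.22171041,  0.51050416,  0.76627988, -0.32100646])}
top {'fov_y': 47.01597661039547, 'cx': 310.20353764066004, 'cy': 230.03672568943307, 'origin': array([ 352.4360597 , -130.90624019,  958.37224197]), 'orientation': array([-0.03154839,  0.71570268, -0.69703957,  0.03016979])}
wrist {'fov_y': 66.07361560126036, 'cx': 321.0953430753002, 'cy': 245.5463129319, 'origin': array([ 89.72731836, 521.61985352, 373.215784  ]), 'orientation': array([0.10840705, 0.79700344, 0.58889327, 0.07898191])}
```

View pics/scene0.png

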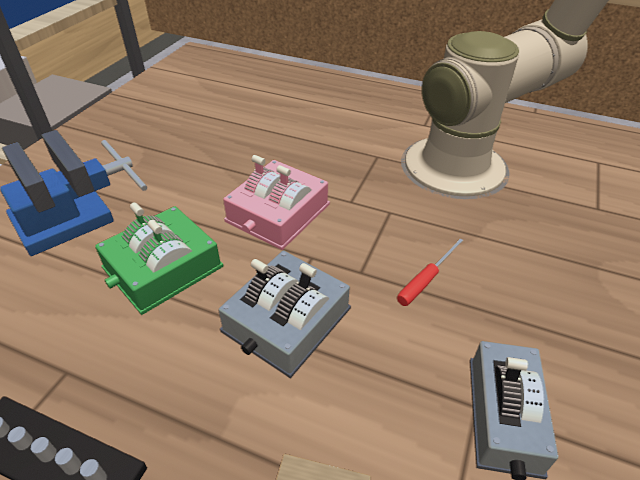

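View pics/top0.png

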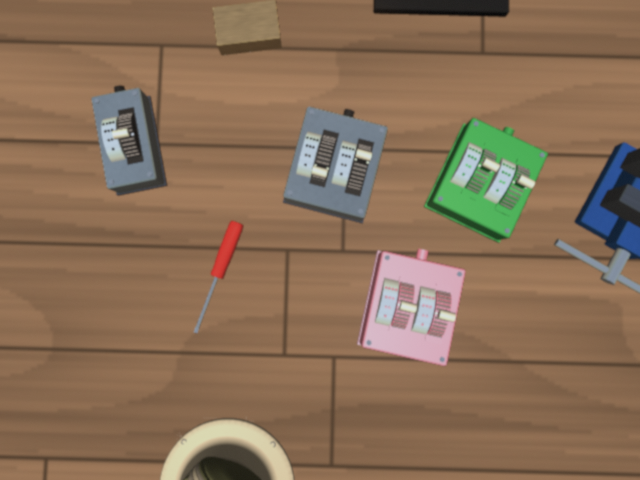

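View pics/wrist0.png

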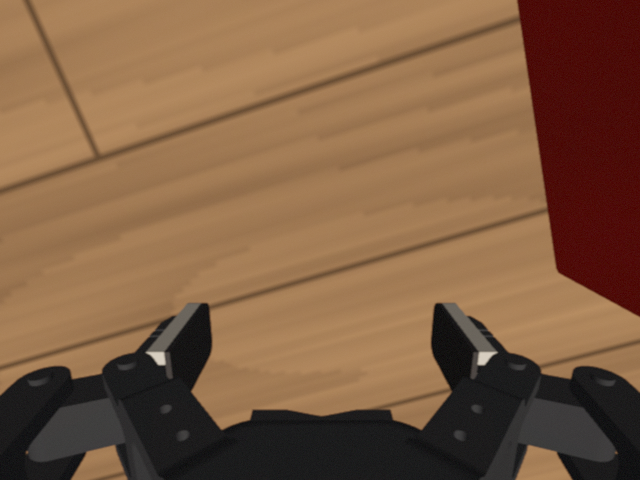

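The grey two-wheel bank is at top-image (335,165) and scene (285,312). The single-wheel grey box (125,140), the green box (490,180) and the pink box (412,305) are not the job. I'll confirm this in enlarged crops.

```bash
python3 - <<'E'
import cv2
a=cv2.imread("pics/top0.png")[95:235,270:400];cv2.imwrite("pics/topc.png",cv2.resize(a,None,fx=4.2,fy=4.2,interpolation=cv2.INTER_CUBIC))
a=cv2.imread("pics/scene0.png")[240:390,205:365];cv2.imwrite("pics/scenec.png",cv2.resize(a,None,fx=4,fy=4,interpolation=cv2.INTER_CUBIC))
E
```

```text
(no output)
```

View pics/topc.png

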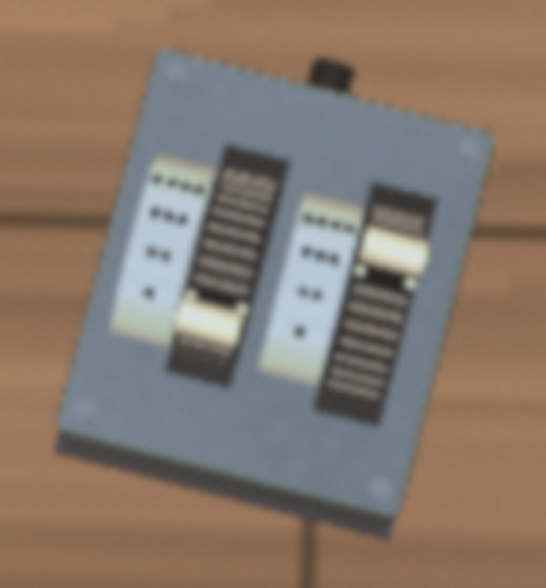

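View pics/scenec.png

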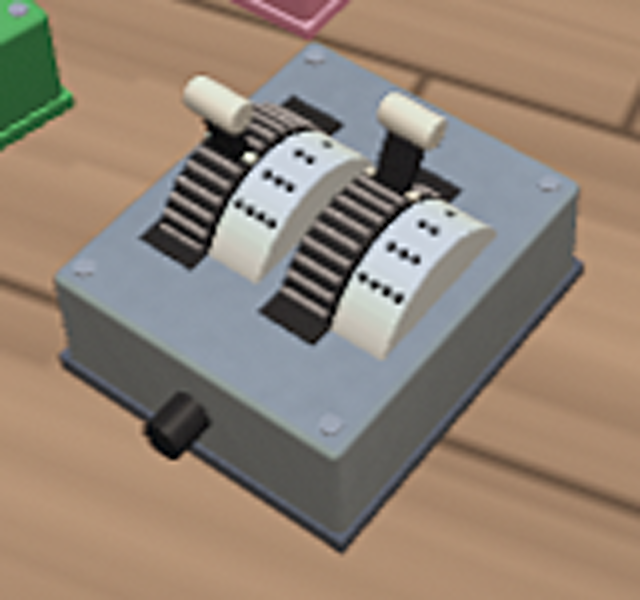

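```bash
cat > h.py <<'E'
import numpy as np,pickle
from scipy.spatial.transform import Rotation as R
def proj(c,P):
    q=c["orientation"];r=R.from_quat([q[1],q[2],q[3],q[0]])
    p=r.inv().apply(np.atleast_2d(P)-c["origin"]);f=240/np.tan(np.radians(c["fov_y"]/2))
    return np.c_[c["cx"]+f*p[:,0]/p[:,2],c["cy"]+f*p[:,1]/p[:,2]]
def toW(p,x):
    c,s=np.cos(p[2]),np.sin(p[2]);x=np.atleast_2d(x)
    return np.c_[p[0]+c*x[:,0]-s*x[:,1],p[1]+s*x[:,0]+c*x[:,1],x[:,2]]
def bar(p,y,th,r=68,dy=0): return toW(p,[[r*np.sin(th),y+dy,45+r*np.cos(th)]])[0]
E
cat > fit.py <<'E'
from h import *
from scipy.optimize import least_squares
T=pickle.load(open("pics/top0.pkl","rb"));S=pickle.load(open("pics/scene0.pkl","rb"))
C=[[80,70,60],[80,-70,60],[-80,-70,60],[-80,70,60]]
ut=np.array([[162,50],[492,130],[392,520],[60,432],[209,322],[395,252]])/4.2+[270,95]
us=np.array([[342,458],[57,280],[315,42],[578,188],[412,120],[216,104]])/4+[205,240]
def f(p):
    W=np.vstack([toW(p,C),bar(p,p[5]+30,p[3]),bar(p,p[5]-30,p[4])])
    return np.r_[(proj(T,W+[p[6],p[7],0])-ut).ravel(),(proj(S,W)-us).ravel(),p[6]/3,p[7]/3]
r=least_squares(f,[550,-100,-.2,-.2,.2,-10,0,0]);print(r.x.round(3));print(f(r.x).round(1).reshape(-1,2))
p=r.x;print(bar(p,p[5]+30,p[3]),bar(p,p[5]-30,p[4]))
E
python3 fit.py
```

```text
[ 5.46629e+02 -1.64609e+02 -2.26000e-01 -4.84000e-01  1.45000e-01
 -1.11380e+01 -1.32400e+00 -2.40300e+00]
[[-1.9 -1.2]
 [ 1.1  0.3]
 [ 1.7  0.1]
 [-2.  -0.1]
 [ 0.5  0.4]
 [ 0.2  0.2]
 [-0.5  0.9]
 [-1.7 -0.8]
 [-0.5 -1.3]
 [ 2.2 -1.5]
 [-0.2  0.6]
 [ 0.5  0.6]
 [-0.4 -0.8]]
[ 519.99742672 -139.12631868  105.17629646] [ 546.99643332 -206.90615632  112.28392326]
```

```bash
python3 - <<'E'
from h import *
from rig import ctrl
s=ctrl.sense();q=s["ee_rot"];m=R.from_quat([q[1],q[2],q[3],q[0]]).as_matrix()
print(m.round(3)); a=np.degrees(np.arctan2(m[1,1],m[0,1]));print("jaw yaw",a,"wanted",np.degrees(-.226), "joint6",s["joints"][5])
E
```

```text
[[-0.     0.293  0.956]
 [-0.001  0.956 -0.293]
 [-1.    -0.001 -0.   ]]
jaw yaw 72.93822444146717 wanted -12.948846169956605 joint6 -0.22340735549768495
```

>>> step_arm(commands=[[[0.4575,-0.8,-0.05],-0.0239],[[0.4575,-0.8,-0.05],-0.0239],[[0.4575,-0.8,-0.05],-0.0239],[[0.4575,-0.8,-0.05],-0.0239],[[0.4575,-0.8,-0.05],-0.0239]], gripper=0, force=25)

```text
time_s: 0.65
eef_pos: [245.9, 340.5, 232.1]
ee_rot: [0.667, 0.234, 0.667, -0.235]
force: [0.9, 0.3, -0.8]
grip_width: 0.498
```

>>> step_arm(commands=[[[0.4575,-0.8,-0.05],-0.0239],[[0.4575,-0.8,-0.05],-0.0239],[[0.4575,-0.8,-0.05],-0.0239],[[0.4575,-0.8,-0.05],-0.0239],[[0.4575,-0.8,-0.05],-0.0239]])

```text
time_s: 1.15
eef_pos: [337.4, 180.5, 222.2]
ee_rot: [0.612, 0.355, 0.612, -0.355]
force: [0.1, 0.5, 0.3]
grip_width: 0.5
```

>>> step_arm(commands=[[[0.4575,-0.8,-0.05],-0.0239],[[0.4575,-0.8,-0.05],-0.0239],[[0.4575,-0.8,-0.05],-0.0239],[[0.4575,-0.8,-0.05],-0.0239],[[0.4575,-0.8,-0.05],-0.0239]])

```text
time_s: 1.65
eef_pos: [429.0, 20.4, 212.1]
ee_rot: [0.534, 0.463, 0.535, -0.463]
force: [0.4, -0.1, -0.2]
grip_width: 0.499
```

>>> step_arm(commands=[[[0.4575,-0.8,-0.05],-0.0239],[[0.4575,-0.8,-0.05],-0.0239],[[0.4575,-0.8,-0.05],-0.0239],[[0.4575,-0.8,-0.05],-0.0239],[[0.0,0.0,0.0],0]])

```text
time_s: 2.15
eef_pos: [502.8, -109.3, 203.4]
ee_rot: [-0.459, -0.538, -0.459, 0.538]
force: [-1.0, 0.0, -0.5]
grip_width: 0.499
```

>>> step_arm(commands=[[[0.43,-0.745,-0.4],-0.0239],[[0,0,0],0],[[0,0,0],0]])

```text
time_s: 2.45
eef_pos: [518.6, -135.5, 187.8]
ee_rot: [-0.439, -0.553, -0.44, 0.554]
force: [0.0, 0.4, 0.7]
grip_width: 0.502
```

```bash
python3 - <<'E'
from h import *
from rig import ctrl,capture
import cv2
s=ctrl.sense();q=s["ee_rot"];m=R.from_quat([q[1],q[2],q[3],q[0]]).as_matrix()
print(s["eef_pos"],np.degrees(np.arctan2(m[1,1],m[0,1])))
c=capture("wrist");im=c["image"]
p=[546.6,-164.6,-.226]
for y,t in((18.9,-.484),(-41.1,.145)):
    for d in(-12,0,12):
        u=proj(c,bar(p,y,t,68,d))[0];print(u);cv2.circle(im,tuple(int(v) for v in u),3,(0,0,255),-1)
cv2.imwrite("pics/w1.png",im)
E
```

```text
[ 518.59039403 -135.51743319  187.80248554] -13.065524085154825
[324.84009908 281.89105856]
[324.84079528 263.44252061]
[324.84151153 244.4628695 ]
[389.41085715 373.23712818]
[390.29241747 356.74711868]
[391.19836342 339.80096439]
```

View pics/w1.png

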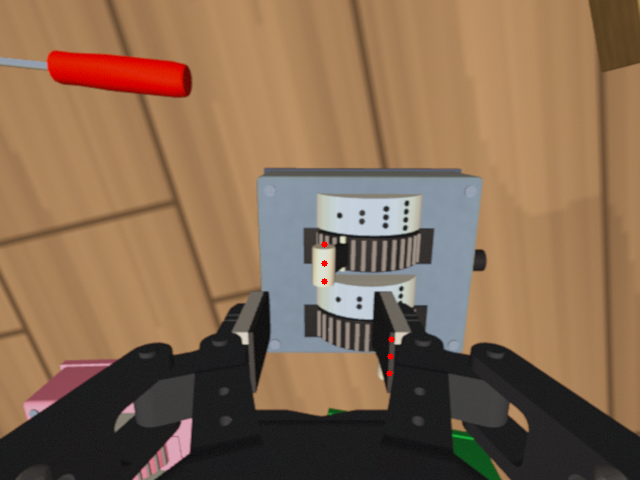

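Wrist view: the left bar is at (323,265), matching the projection to about 1 px and centred between the pads. Next I descend over it and close.

>>> step_arm(commands=[[[0.035,-0.09,-0.6],0],[[0,0,-0.6],0],[[0,0,-0.6],0],[[0,0,-0.36],0],[[0,0,0],0]])

```text
time_s: 3.0
eef_pos: [519.4, -138.2, 100.9]
ee_rot: [-0.439, -0.553, -0.441, 0.554]
force: [0.5, 0.0, -0.5]
grip_width: 0.499
```

```bash
python3 - <<'E'
from rig import ctrl,capture
import cv2
print(ctrl.sense()["eef_pos"],ctrl.sense()["force"])
cv2.imwrite("pics/w2.png",capture("wrist")["image"]);cv2.imwrite("pics/s2.png",capture("scene")["image"])
E
```

```text
[ 519.42203165 -138.21633599  100.86644775] [ 0.53134093  0.0436437  -0.47363814]
```

View pics/w2.png

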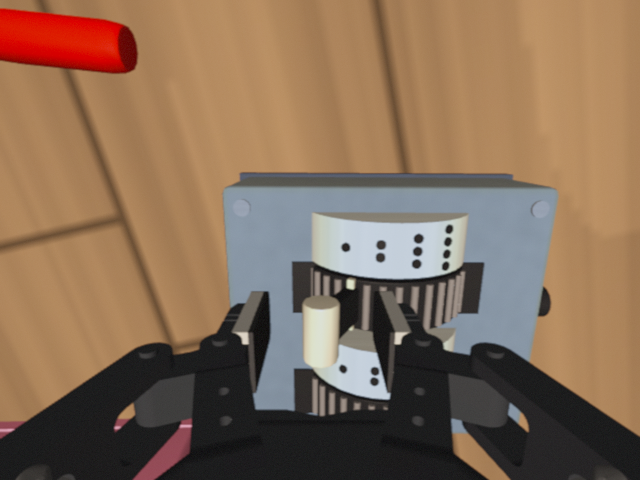

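View pics/s2.png

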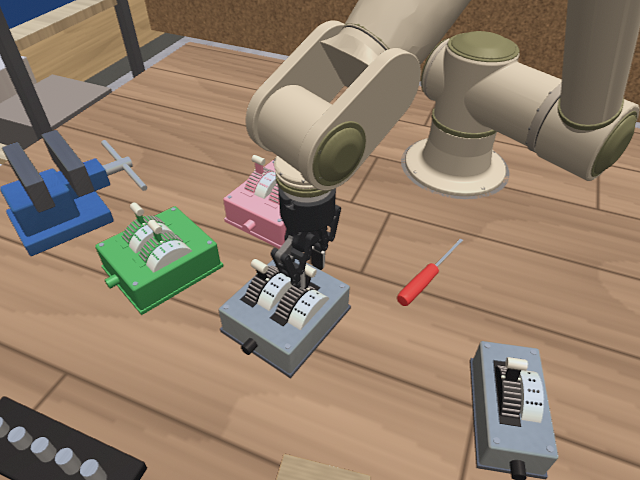

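The bar sits between the pads at (321,332). Closing.

>>> step_arm(commands=[[[0,0,0],0],[[0,0,0],0],[[0,0,0],0],[[0,0,0],0],[[0,0,0],0]], gripper=1, force=25)

```text
time_s: 3.6
eef_pos: [520.8, -139.6, 103.2]
ee_rot: [0.44, 0.554, 0.439, -0.553]
force: [-1.7, 2.0, 6.6]
grip_width: 0.192
```

```bash
python3 - <<'E'
from rig import ctrl,capture
import cv2
s=ctrl.sense();print(s["eef_pos"],s["force"],s["wrist_torque"],s["grip_width"])
cv2.imwrite("pics/w3.png",capture("wrist")["image"]);a=capture("scene")["image"][200:350,205:365]
cv2.imwrite("pics/s3.png",cv2.resize(a,None,fx=4,fy=4,interpolation=2))
E
```

```text
[ 520.84824548 -139.57373787  103.18665537] [-1.71599621  1.99728506  6.60669189] [0.23106534 0.07475803 0.02323973] 0.19214373560957176
```

View pics/w3.png

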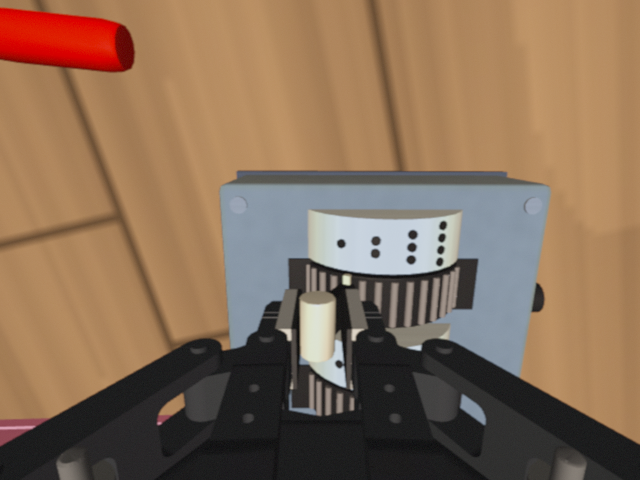

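View pics/s3.png

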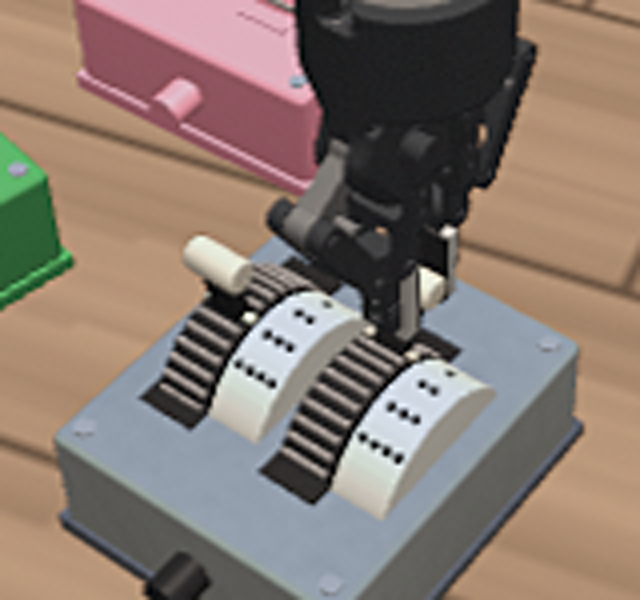

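The bar is held, but the far fingertip seems to rest on the slanted stem: opening is 16 mm and there is 6.6 N upward. I'll rise slightly and follow the arc.

>>> step_arm(commands=[[[0.03,-0.007,0.07],0],[[0.1,-0.023,0.06],0],[[0.1,-0.023,0.05],0],[[0.11,-0.025,0.033],0],[[0.11,-0.025,0.033],0]])

```text
time_s: 4.2
eef_pos: [537.5, -143.4, 111.9]
ee_rot: [-0.439, -0.553, -0.441, 0.554]
force: [-6.7, -0.2, 3.3]
grip_width: 0.152
```

>>> step_arm(commands=[[[0.108,-0.025,0.016],0],[[0.108,-0.025,0.016],0],[[0.108,-0.025,0.0],0],[[0.108,-0.025,0.0],0],[[0.0,0.0,0.0],0]])

```text
time_s: 4.7
eef_pos: [555.7, -147.7, 113.5]
ee_rot: [-0.44, -0.554, -0.44, 0.554]
force: [-2.3, 0.1, 3.9]
grip_width: 0.148
```

```bash
python3 - <<'E'
from h import *
from rig import ctrl,capture
import cv2
s=ctrl.sense();print(s["eef_pos"],s["force"],s["grip_width"])
p=[546.6,-164.6,-.226]
c=capture("wrist");im=c["image"];print("bar if th=.05",proj(c,bar(p,18.9,.05)))
d=s["eef_pos"]-np.array(p[:2]+[0]);print("tcp local x",d[0]*np.cos(.226)-d[1]*np.sin(.226))
cv2.imwrite("pics/w4.png",im)
E
```

```text
[ 555.70089835 -147.68671599  113.49654449] [-2.31203254  0.13404849  3.9433692 ] 0.14768981155380748
bar if th=.05 [[316.75582694 320.21773535]]
tcp local x 5.079520826005599
```

View pics/w4.png

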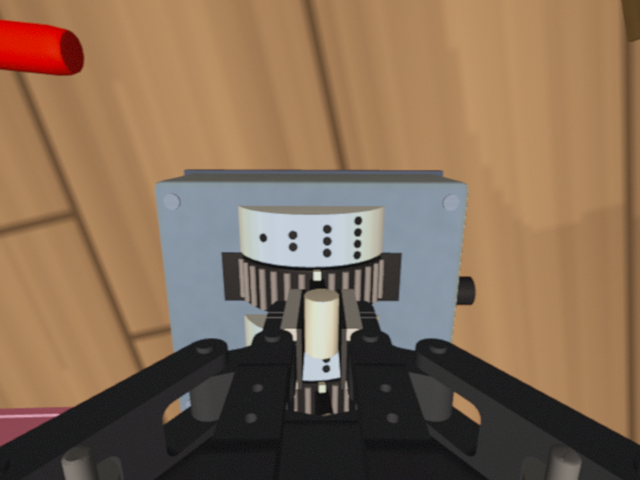

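Wheel pointer pip at (317,276) lies between the two-dot (293) and three-dot (327) marks, so θ is about 0.08. That agrees with the TCP (0.075). I'll go the remaining 7.9 mm.

>>> step_arm(commands=[[[0.097,-0.022,-0.01],0],[[0.097,-0.022,-0.02],0],[[0,0,0],0],[[0,0,0],0]])

```text
time_s: 5.15
eef_pos: [563.6, -149.5, 111.6]
ee_rot: [0.44, 0.554, 0.44, -0.554]
force: [-1.5, -0.7, 0.6]
grip_width: 0.147
```

```bash
cat > w.py <<'E'
import sys
from h import *
from rig import ctrl,capture
import cv2
s=ctrl.sense();print(s["eef_pos"],s["force"],s["grip_width"])
p=[546.6,-164.6,-.226]
d=s["eef_pos"]-np.array(p[:2]+[0]);x=d[0]*np.cos(.226)-d[1]*np.sin(.226);print("tcp local x",x,"th",np.arcsin(x/68))
n=sys.argv[1];x0,x1,y0,y1=map(int,sys.argv[2:6])
c=capture("wrist");pickle.dump(c,open(f"pics/{n}.pkl","wb"))
cv2.imwrite(f"pics/{n}.png",cv2.resize(c["image"][y0:y1,x0:x1],None,fx=4,fy=4,interpolation=2))
E
python3 w.py w5 200 400 180 330
```

```text
[ 563.59491578 -149.51614781  111.59303055] [-1.54675496 -0.7303127   0.5761017 ] 0.14714725662037054
tcp local x 13.182738443639122 th 0.1950991456734037
```

View pics/w5.png

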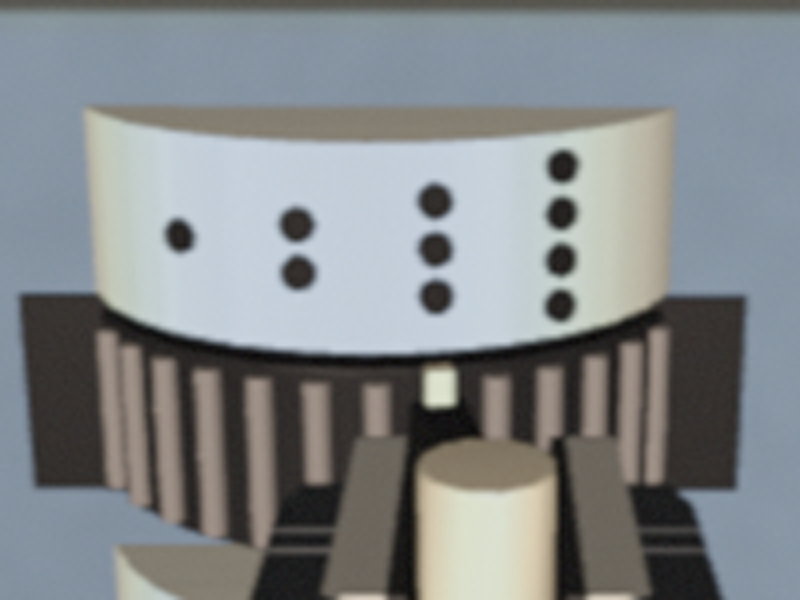

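Left pip at (440,387) in the crop lines up with the three-dot column extrapolated to about 438, roughly 0.005 rad off. Releasing and lifting.

>>> step_arm(commands=[[[0,0,0],0],[[0,0,0],0],[[0,0,0],0],[[0,0,0.3],0],[[0,0,0.7],0]], gripper=0)

```text
time_s: 5.7
eef_pos: [562.6, -149.0, 151.1]
ee_rot: [-0.438, -0.553, -0.441, 0.554]
force: [-0.5, 0.1, -0.2]
grip_width: 0.497
```

>>> step_arm(commands=[[[-0.21,-0.72,0.3],0],[[-0.205,-0.715,0],0],[[0,0,0],0],[[0,0,0],0]])

```text
time_s: 6.1
eef_pos: [546.8, -207.0, 164.4]
ee_rot: [0.44, 0.554, 0.439, -0.554]
force: [0.1, -0.1, -0.4]
grip_width: 0.504
```

```bash
python3 w.py w6 220 420 160 310; python3 -c "
from h import *
c=pickle.load(open('pics/w6.pkl','rb'));p=[546.6,-164.6,-.226];print(proj(c,[bar(p,-41.1,.145),bar(p,18.9,.195)]))
import cv2;cv2.imwrite('pics/w6f.png',c['image'])"
```

```text
[ 546.80152313 -206.99651694  164.42706874] [ 0.10364656 -0.06939863 -0.35171352] 0.5044643778943368
tcp local x 9.69665429527827 th 0.14308560131255707
[[321.27050578 275.49995682]
 [327.65128087 158.74669844]]
```

View pics/w6f.png

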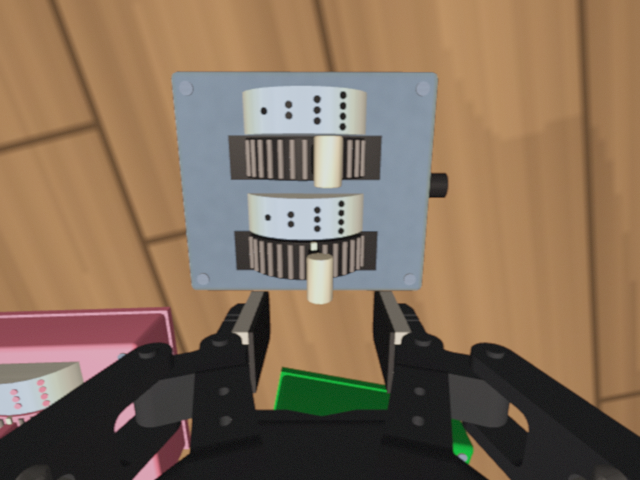

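The left bar stands at three dots (328,160). The right bar is at (319,278), between the pads. Descending and gripping it.

>>> step_arm(commands=[[[0,0,-0.6],0],[[0,0,-0.5],0],[[0,0,-0.24],0],[[0,0,0],0]])

```text
time_s: 6.55
eef_pos: [546.6, -205.9, 109.3]
ee_rot: [-0.439, -0.553, -0.441, 0.554]
force: [-0.0, -1.2, 0.3]
grip_width: 0.495
```

>>> step_arm(commands=[[[0,0,0],0],[[0,0,0],0],[[0,0,0],0],[[0,0,0],0]], gripper=1, force=25)

```text
time_s: 6.95
eef_pos: [547.2, -206.9, 111.3]
ee_rot: [0.44, 0.554, 0.439, -0.553]
force: [-1.7, 1.5, 6.6]
grip_width: 0.154
```

```bash
python3 w.py w7 220 420 180 330
```

```text
[ 547.24914821 -206.89240315  111.3277019 ] [-1.71223627  1.45452327  6.59451427] 0.15355051365756578
tcp local x 10.109566582303179 th 0.14922328768234397
```

View pics/w7.png

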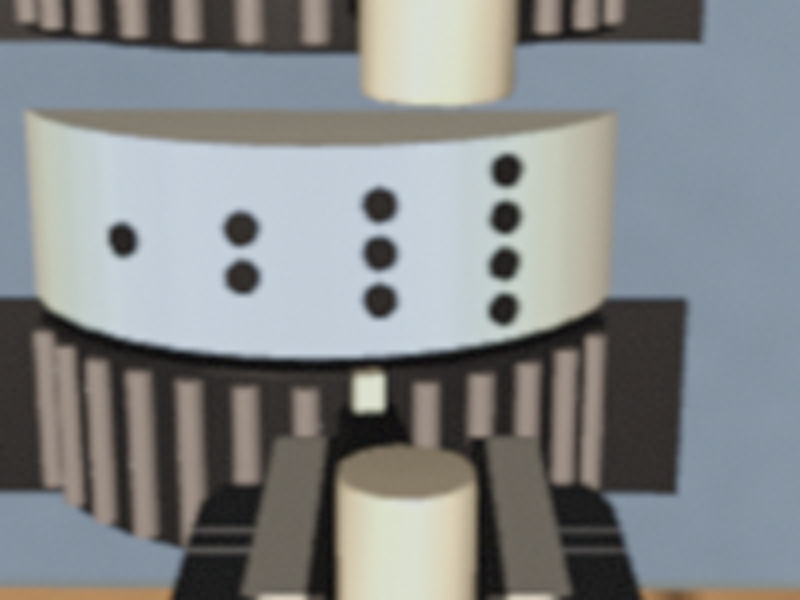

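Gripped at θ≈0.15. Moving 23 mm towards the robot along the bank's axis.

>>> step_arm(commands=[[[-0.112,0.026,0.02],0],[[-0.112,0.026,0.015],0],[[-0.112,0.026,0.005],0],[[-0.112,0.026,-0.015],0],[[-0.112,0.026,-0.02],0]])

```text
time_s: 7.5
eef_pos: [525.4, -201.8, 111.5]
ee_rot: [0.441, 0.555, 0.438, -0.553]
force: [5.3, 1.3, 7.9]
grip_width: 0.152
```

>>> step_arm(commands=[[[0,0,0],0],[[0,0,0],0]])

```text
time_s: 7.7
eef_pos: [524.7, -201.7, 111.2]
ee_rot: [0.44, 0.554, 0.439, -0.554]
force: [0.8, 2.1, 7.5]
grip_width: 0.151
```

```bash
python3 w.py w8 220 420 180 330
```

```text
[ 524.74280349 -201.71063939  111.20660058] [0.78569388 2.13169144 7.45584496] 0.15060340882243395
tcp local x -12.985588387237117 th -0.19214467107979896
```

View pics/w8.png

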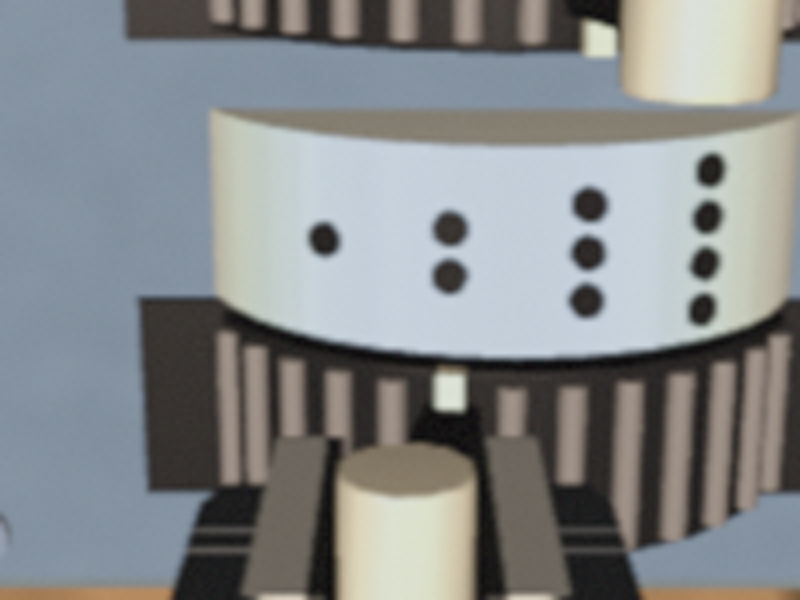

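Right pip at (450,391) is directly in line with the two-dot column (450). Releasing, lifting and backing off for a check.

>>> step_arm(commands=[[[0,0,0],0],[[0,0,0],0],[[0,0,0],0],[[0,0,0.3],0],[[0,0,0.8],0]], gripper=0)

```text
time_s: 8.25
eef_pos: [523.3, -201.0, 153.2]
ee_rot: [-0.438, -0.553, -0.441, 0.554]
force: [0.1, -0.6, 0.9]
grip_width: 0.5
```

>>> step_arm(commands=[[[0,0,0.9],0],[[0.2,0.4,0.5],0],[[0.2,0.4,0],0],[[0,0,0],0],[[0,0,0],0]])

```text
time_s: 8.75
eef_pos: [540.2, -169.6, 210.6]
ee_rot: [-0.44, -0.553, -0.44, 0.554]
force: [-0.3, -0.8, -0.0]
grip_width: 0.499
```

```bash
python3 w.py w9 220 420 160 310; python3 - <<'E'
from h import *
import cv2
from rig import capture
c=pickle.load(open('pics/w9.pkl','rb'));p=[546.6,-164.6,-.226];print(proj(c,[bar(p,18.9,.192),bar(p,-41.1,-.192)]))
a=c['image'];cv2.imwrite('pics/w9f.png',cv2.resize(a[80:330,150:480],None,fx=2.4,fy=2.4,interpolation=2))
a=capture("scene")["image"][200:390,185:385];cv2.imwrite("pics/s9.png",cv2.resize(a,None,fx=3,fy=3,interpolation=2))
E
```

```text
[ 540.18625277 -169.6465732   210.58319311] [-0.31274508 -0.80519839 -0.01733833] 0.49876120946745045
tcp local x -5.119807537910541 th -0.07536260433007036
[[349.70235694 212.49892218]
 [309.6496015  300.37597109]]
```

View pics/w9f.png

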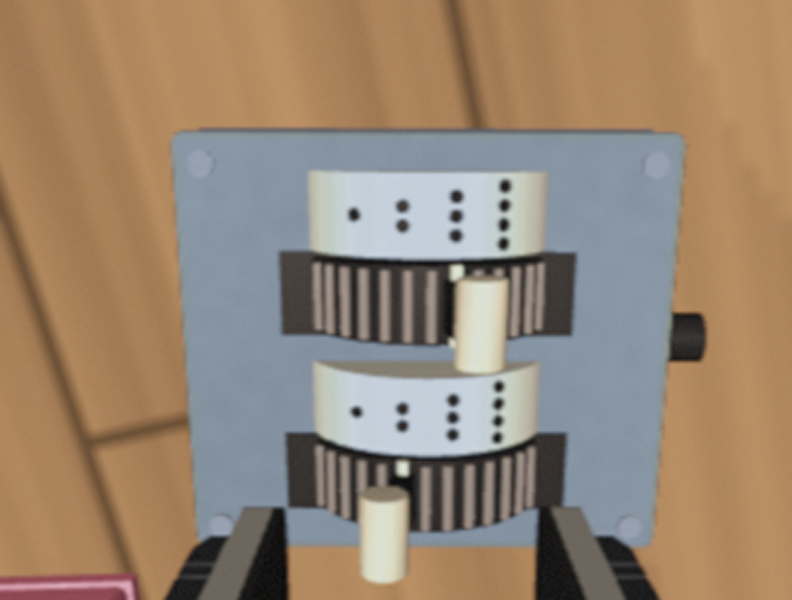

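View pics/s9.png

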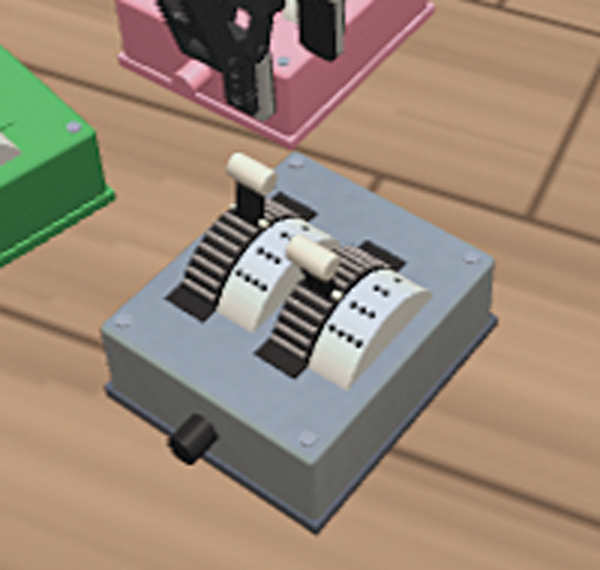

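Left pip (456,271) lines up with the three-dot column (456), and right pip (403,467) with the two-dot column (403). The gripper is well clear.

```bash
python3 -c "
from rig import ticket
print(ticket.finish_job())"
```

```text
the job is handed in; nothing more can be done
None
```

The grey two-wheel bank is set to 3-2 and handed in at about 9 s of the 38 s allowed. I turned the left wheel first (from about -0.48 to +0.19 rad), then the right (from about +0.15 to -0.19 rad), gripping each thumb bar lightly.

**Final check:** in the last wrist picture, with the gripper open and about 90 mm above the bars, each wheel's pointer pip lines up with its dot column to within a pixel. The arm's measured position agreed: about +0.195 rad for the left wheel and -0.192 rad for the right, just before each release.

**Disagreements:** on the first grip of the left bar, the opening read 16 mm instead of 14 mm, with 6.6 N upward. I think one fingertip rested on the slanted stem, and lifting the gripper slightly brought the opening down to about 12.5 mm. The right grip also showed up to about 8 N upward. The bank's fitted box corners were also off by up to about 2 pixels, but the bars matched within 1 pixel.

The green, pink and single-wheel boxes were not touched.

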